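# Free the child-safety latch of the solvent cupboard

## Task

Take the red-handled release key from its wooden stand, push its rod down through the narrow gap behind the top edge of the yellow cupboard door onto the sprung orange hook, gently (the latch breaks at 15 N), until the hook is free of its keeper, then draw the door open, at least 50 degrees. Put the key back in its stand, all the way down, let go, leave the door open, and do not knock over or shift the other things on the bench.

Things in the scene. Friction and masses are not known exactly. Their poses are not given: they have to be found in the camera images.
- key: loose release key, 0.11 kg, upright in its stand: square red grip 22 x 22 mm, from 5 to 50 mm above the origin, faces along the key's x and y; under it a dark disc, diameter 32 mm, from 0 to 5 mm (fingertips can bear on its top); under that a steel rod, diameter 8 mm, 85 mm long, slightly tapered end. Origin: on the axis, underside of the disc; z up along the axis.
- key_tip (a point): lower end of the key's rod, on the axis
- stand: fixed wooden block 60 x 60 x 88 mm with one upright through hole 16 mm in diameter in its middle, 1 mm chamfer; seated, the key's disc lies on its top. Origin: centre of its underside on the bench.
- cupboard: fixed small grey cupboard 110 (x, deep) x 180 (y, wide) x 200 mm (z, high); front with the yellow door looks along its -x, towards the robot. Origin: centre of its underside. The top is 8 mm thick; its front edge has the notch of the gap.
- gap (a point): centre of the mouth of the narrow gap, level with the cupboard's top (200 mm above the bench): a notch in the front edge of the top, 16 mm along the cupboard's x (from the door's back to the notch's rear edge), 22 mm along its y; the shut door's back is its front wall. Fixed to the cupboard; axes as the cupboard's.
- hinge (a point): upper end of the door's upright hinge axis, at the right (-y) end of the front, 200 mm above the bench, fixed to the cupboard; axes as the cupboard's. The gap's centre lies 14 mm in +x and 121 mm in +y of it; the door's back lies 6 mm in +x of it when shut.
- door (a joint): angle of the yellow door (12 mm thick, 180 wide, top edge level with the cupboard's) in rad, 0 shut, growing counter-clockwise from above as its left edge swings to the robot, to 1.6. No spring, slight friction (0.04 N m), stays where left. With the hook held clear of the lip the rod can push the door's back; the hook is out of the keeper after about 20 mm of this.
- hook: sprung orange hook on the door's back; slides straight down (up to 30 mm), springs back up, moves with the door. Under the gap it has a flat pad with low side cheeks 22 mm apart; behind that an upward barb stands behind the lip of a steel keeper in the cupboard. About 1.5 N starts it down, 0.15 N more each mm. Origin: on the door's back below the gap, at bench height while up; x into the cupboard.
- hook_pad (a point): top centre of the hook's pad, where the rod presses: 35 mm below the gap's mouth while up. The keeper's height varies and is not measured: the barb clears its lip somewhere between 6 and 18 mm of travel; 3 mm further the hook meets a stiff rubber stop (4.5 N more each mm). Over 15 N from key or hand on any part of the cupboard breaks the latch.
- tin: bystander: loose round food tin full of screws, 76 mm in diameter, 58 mm high; origin at the centre of its underside
- tape_measure: bystander: loose yellow tape measure 39 x 90 x 66 mm on the right; origin at the centre of its underside
- torpedo_level: bystander: loose blue level 26 x 220 x 49 mm behind the stand; origin at the centre of its underside

How it is judged (in metres and radians):
On the way, in this order (a step that is already met when the one before it is completed fails the run):
1. the key presses on the hook while the door is still shut (contact force between key and hook above 1 N and value of joint door below 0.08 rad), for 0.2 s.
2. the door is free and stands open by 0.85 rad or more (value of joint door above 0.85 rad), for 0.1 s.
At the end, for the whole second after the job is handed in: The door stands open by 0.85 rad (49 degrees) or more, at rest; the key is back in its stand, released, upright within 0.08 rad, its disc down on the block (within 3 mm), at rest (value of joint door above 0.85 rad and velocity of joint door between -0.05 and 0.05 rad/s and horizontal distance between key and stand below 0.008 m and z of key in the frame of stand between 0.084 and 0.091 m and angle between key's own z axis and vertical below 0.08 rad and linear speed of key below 0.02 m/s); the robot touches nothing.
It fails at once if the key pushes on any part of the cupboard, its door or hook with more than 15 N (contact force between key and cupboard above 15 N).
It fails at once if the fingers or the arm push on the cupboard with more than 15 N (contact force between any of the fingers, the arm and cupboard above 15 N).
It fails at once if a bystander is shifted by more than 30 mm (distance of any of tin, tape_measure, torpedo_level from where it was at the start of the episode above 0.03 m).
It also fails if it takes over 72 s, if anything falls off the work surface, if the arm or the gripper's body presses on something with over 40 N, if the wrist force passes 120 N, or if a joint passes its speed limit or range.

## Robot

A 7-joint arm with a two-finger parallel gripper is mounted at the origin on a cart in front of the work surface, level with it; the furniture and walls round the work are solid. World frame = base frame: x ahead of the robot, y to its left, z up, the work surface at z = 0. Lengths are in m, angles in degrees, forces in N, time in s.
With the tool pointing down it reaches from about 0.4 to 0.85 m from the base axis. Payload 4.4 kg.
Tool frame: the origin (TCP) lies at the very end of the fingers, on their centre line; the grasp point (between the pads) lies 19 mm behind it; z points along the fingers, y is the line along which they close (so a half turn about z gives the same grasp; the last joint's range is limited). The gripper opens to 94 mm and grips with 3 to 60 N. Pads are 16 mm wide; open, the fingers measure 119 mm over their backs; the gripper's body (75 mm by 177 mm) begins 78 mm behind the grasp point.
Start: joints at [-73.442, 36.005, 2.206, 86.941, -1.547, 57.084, -1.146], TCP at [0.226, 0.61, 0.205] pointing down, gripper open.
Joint ranges: [-175.42, 175.42], [-21.48, 121.26], [-71.46, 75.88], [10.55, 141.38], [-63.04, 243.04], [13.31, 113.54], [-168.57, 168.57]. Speed limits (degrees/s): [147.25, 147.25, 180, 180, 180, 180, 180].

## Interface

Orientations are given as a 3x3 rotation matrix whose columns are the frame's x, y, z axes.
In Python, from rig import bot gives the robot as it stands.
- The arm moves only by the tool arm_command, never from a script. Its argument "deltas" is a list of rows, each a list of 5 numbers: the shift along the tool's x, y, z in mm, then the turn about the tool's z in rad, then the finger opening in mm, from 0 to 94. In form: [[dx, dy, dz, roll, grip], ...]. A call has 1 to 5 rows; each row shifts and turns the commanded pose from where the row before left it, along the tool's axes as they then stand; what a row does not reach is not made up. A row lasts 1/8 s, in which the tool goes at most 62.5 mm and 10.7 degrees, less where a joint would pass 70% of its speed; a pose out of reach is approached as far as the arm can. A call with a gripper value outside its range is refused whole. The fingers move at their own pace and stop on an object; the grip force is fixed at half the most. Time passes only in rows, so rows that do not move let the fingers close. It gives the time, the measured TCP pose, the force, the opening and the grip force at its end, in the units of the state.
- bot.get_state(): the state, without advancing time (a new reading comes with each control period).
- bot.camera(name): name is "side" or "top" or "wrist"; returns a dict with "frame" (420x560x3 uint8, blue, green, red), "camera_matrix" (3x3 intrinsics, pixels), "D" ([k1, k2, p1, p2, k3] as OpenCV has them; the pictures are not rectified), "rvec" (rotation vector, rad) and "tvec" (3), from world to camera coordinates, as OpenCV has them. Camera axes: x right, y down, z forward; pixel columns grow to the right and rows downward; lengths in m; the calibration is good to about 2 mm. A picture is of the moment at which its call begins. There is no depth.
- bot.sign_off(): hands the job in; it is judged then, once.
The state is a dict: "time_s": time; "joint_pos": joint angles; "qd": joint speeds; "joint_torque": joint torques, N m; "position": TCP position; "orientation": TCP orientation; "contact_force": force on the tool from outside, world axes, zero at the start; "ft_torque": the same for the moment, N m; "finger_gap": finger opening in m; "finger_force": force on a finger pad.
Only numpy, scipy, OpenCV 4.12 (cv2) and the standard library are available. Lean on these libraries where they do the work, as an engineer would, in place of code of your own. Each camera call takes 0.05 s, during which the arm holds its last target. There are 200 camera calls.

## Working session

There is one attempt and no reset: what is moved stays moved. The work goes in short steps, Python scripts to look and compute and a tool call to move; the robot and the scene stay as the last step left them, time stands still between calls to the robot, and variables do not carry over. Pictures are saved under pics/ and viewed, at most 10 in all, crops included, and the job is handed in when it is done.

Besides the shell and the picture viewer there is one more tool, called after "Call:" in YAML: its name, and indented under it one key for each argument. arm_command: Moves the arm, as the interface text tells. Its arguments: {"type":"object","properties":{"deltas":{"type":"array"}},"required":["deltas"]}

```bash
mkdir -p pics; ls
python3 - <<'E'
from rig import bot
import cv2,numpy as np
s=bot.get_state();print({k:np.round(v,3).tolist() for k,v in s.items()})
ims=[]
for n in ["side","top","wrist"]:
    c=bot.camera(n);cv2.imwrite(f"pics/{n}0.png",c["frame"])
    R=cv2.Rodrigues(np.array(c["rvec"]))[0];print(n,(-R.T@np.array(c["tvec"]).ravel()).round(3),R.round(2).tolist(),np.array(c["camera_matrix"])[0,0])
    ims.append(c["frame"])
cv2.imwrite("pics/a.png",cv2.resize(np.hstack(ims[:2]),(800,300)))
E
```

```text
pics
{'time_s': 0.0, 'joint_pos': [-73.44, 36.056, 2.204, 86.994, -1.545, 57.083, -1.146], 'qd': [0.013, 0.048, -0.016, 0.057, 0.039, 0.089, -0.033], 'joint_torque': [-0.0, -54.972, 1.144, -18.664, -0.052, 0.024, 0.0], 'position': [0.226, 0.609, 0.205], 'orientation': [[-0.938, 0.347, -0.001], [0.347, 0.938, -0.002], [-0.0, -0.002, -1.0]], 'contact_force': [-0.543, 0.357, 0.6], 'ft_torque': [-0.011, -0.011, 0.027], 'finger_force': 0.0, 'finger_gap': 0.094}
side [-0.54  -0.348  0.971] [[0.1, -0.99, -0.01], [-0.62, -0.06, -0.78], [0.77, 0.08, -0.63]] 473.3665193239475
top [ 0.372 -0.242  1.205] [[0.02, -1.0, -0.01], [-0.99, -0.01, -0.13], [0.13, 0.01, -0.99]] 395.6405442324578
wrist [0.149 0.637 0.384] [[0.35, 0.94, -0.0], [0.9, -0.33, 0.28], [0.26, -0.1, -0.96]] 315.90929173922706
```

View pics/side0.png

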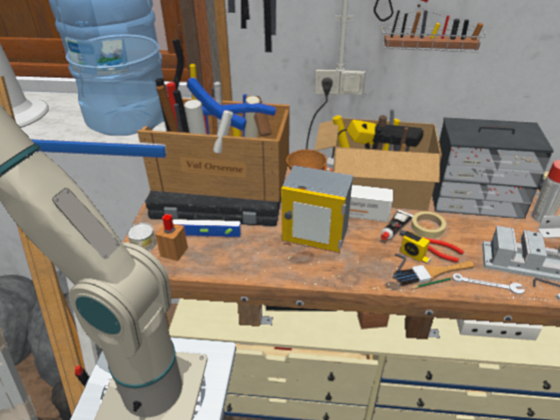

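View pics/top0.png

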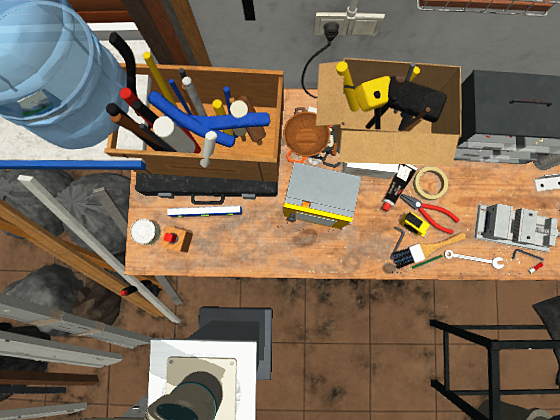

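The side view shows the key on its stand at about (168,222) and the cupboard at (316,210). The top view shows the key at (169,238), the grey cupboard top at (322,187) with the orange hook showing at about (306,205), the tin at (145,231) and the level at (204,211).

```bash
cat > h.py <<'E'
from rig import bot
import cv2,numpy as np
def cam(n):
    c=bot.camera(n);c["K"]=np.array(c["camera_matrix"],float);c["Dd"]=np.array(c["D"],float).ravel()
    c["R"]=cv2.Rodrigues(np.array(c["rvec"],float))[0];c["t"]=np.array(c["tvec"],float).ravel();c["C"]=-c["R"].T@c["t"];return c
def ray(c,p):
    u=cv2.undistortPoints(np.array(p,float).reshape(1,1,2),c["K"],c["Dd"]).ravel()
    d=c["R"].T@np.array([u[0],u[1],1]);return d/np.linalg.norm(d)
def onz(c,p,z):
    d=ray(c,p);return c["C"]+d*(z-c["C"][2])/d[2]
def tri(c1,p1,c2,p2):
    d1,d2=ray(c1,p1),ray(c2,p2);A=np.c_[d1,-d2];s=np.linalg.lstsq(A,c2["C"]-c1["C"],rcond=None)[0]
    a,b=c1["C"]+s[0]*d1,c2["C"]+s[1]*d2;return (a+b)/2,np.linalg.norm(a-b)
def proj(c,X): return cv2.projectPoints(np.array(X,float).reshape(-1,3),np.array(c["rvec"],float),np.array(c["tvec"],float),c["K"],c["Dd"])[0].reshape(-1,2)
def mask(f,lo,hi): return cv2.inRange(cv2.cvtColor(f,cv2.COLOR_BGR2HSV),np.array(lo),np.array(hi))
def blobs(m,box=None,amin=8):
    if box: 
        x0,y0,x1,y1=box;k=np.zeros_like(m);k[y0:y1,x0:x1]=m[y0:y1,x0:x1];m=k
    n,l,s,ce=cv2.connectedComponentsWithStats(m);return sorted([(int(s[i,4]),ce[i].round(1).tolist(),s[i,:4].tolist()) for i in range(1,n) if s[i,4]>=amin],reverse=True)
E
python3 - <<'E'
from h import *
T,S=cam("top"),cam("side")
def red(f): return mask(f,(0,150,60),(6,255,255))|mask(f,(174,150,60),(180,255,255))
bt=blobs(red(T["frame"]),(150,215,200,260));bs=blobs(red(S["frame"]),(150,200,200,245));print(bt,bs)
print("key",tri(T,bt[0][1],S,bs[0][1]))
print("org",blobs(mask(T["frame"],(7,150,120),(18,255,255)),(285,190,330,220),2))
a=cv2.resize(T["frame"][155:235,275:370],None,fx=8,fy=7.4,interpolation=cv2.INTER_CUBIC)
cv2.imwrite("pics/tc.png",cv2.resize(T["frame"][155:235,270:370],(800,640-40),interpolation=cv2.INTER_CUBIC)) # 8x,7.5x
b=cv2.resize(S["frame"][160:260,270:370],(400,400),interpolation=cv2.INTER_CUBIC)
d=cv2.resize(S["frame"][190:290,120:220],(400,400),interpolation=cv2.INTER_CUBIC)
cv2.imwrite("pics/sc.png",np.hstack([b,d]))
E
```

```text
[(86, [169.6, 237.3], [164, 233, 12, 9])] [(135, [167.4, 221.6], [162, 214, 11, 17])]
key (array([0.44781543, 0.08023135, 0.11797819]), np.float64(0.00013590177753288))
org [(28, [305.6, 203.2], [302, 201, 8, 5]), (3, [285.3, 190.3], [285, 190, 2, 2]), (2, [297.5, 219.0], [297, 219, 2, 1])]
```

View pics/tc.png

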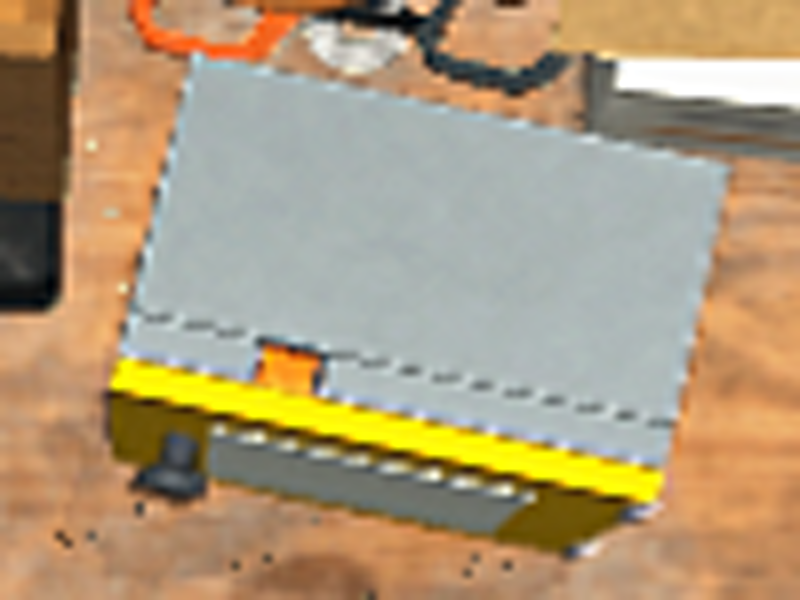

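View pics/sc.png

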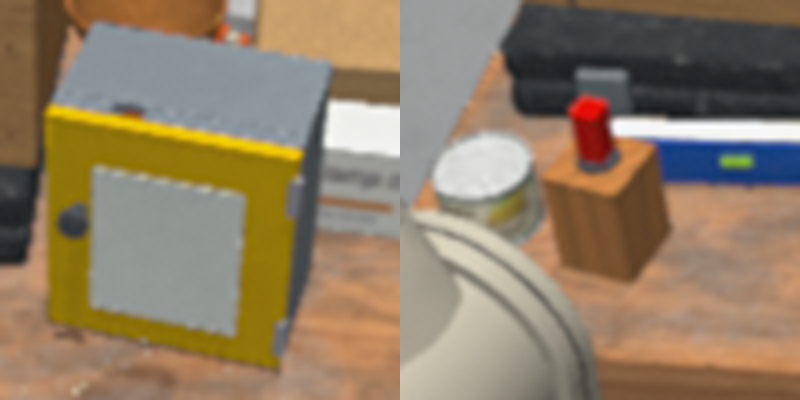

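The crops show the cupboard's top and its notch with the orange pad in it at top-view crop (290,370). The door's strip and knob are at the left, and the hinge is at the right. The key is upright in its stand with the tin to its left.

Run:
```python
from h import *
T,S=cam("top"),cam("side")
tc=lambda x,y:(270+x/8-.5,155+y/7.5-.5)
sc=lambda x,y:(270+x/4-.5,160+y/4-.5)
P={k:onz(T,tc(*v),.2) for k,v in dict(bl=(192,57),br=(728,163),fl=(112,392),fr=(658,503),dl=(120,358),dr=(664,470)).items()}
for k,v in P.items(): print(k,v.round(4))
print("widths",np.linalg.norm(P["bl"]-P["br"]),np.linalg.norm(P["fl"]-P["fr"]),np.linalg.norm(P["bl"]-P["fl"]))
for a,b in [((192,57),(97,24)),((728,163),(330,68)),((112,392),(48,107)),((658,503),(303,157))]: print("tri",tri(T,tc(*a),S,sc(*b)))
yv=(P["fl"]-P["fr"]+P["bl"]-P["br"])[:2];yv/=np.linalg.norm(yv);xv=np.array([yv[1],-yv[0]]);print("x",xv,"y",yv,np.degrees(np.arctan2(xv[1],xv[0])))
# cupboard front (door front) -> model from centre of all 4 outer corners: depth door front at hinge -6, so back of body at 6+110
c=np.mean([P[k][:2] for k in ("bl","br","fl","fr")],0)
# along x from hinge axis: front -6, back +116 -> centre 55; y: hinge at right end: centre 90?
h=c-55*xv/1e3-90*yv/1e3
print("hinge",h,"gap",h+.014*xv+.121*yv)
print("notch direct",onz(T,tc(290,352),.2)[:2],"(rear-ish edge/centre)", onz(T,tc(290,370),.2)[:2])
print("bar end",tri(T,(143,166),S,(165,150)))
```

```text
bl [ 0.6435 -0.2594  0.2   ]
br [ 0.6082 -0.4341  0.2   ]
fl [ 0.5251 -0.235   0.2   ]
fr [ 0.4893 -0.4101  0.2   ]
dl [ 0.537  -0.2374  0.2   ]
dr [ 0.5006 -0.4121  0.2   ]
widths 0.1781584323485269 0.17875119660609273 0.12088317622622899
tri (array([ 0.64389019, -0.26013834,  0.19897158]), np.float64(0.0013755657904605456))
tri (array([ 0.60946129, -0.43395644,  0.19402178]), np.float64(0.0024408346739759348))
tri (array([ 0.52418248, -0.23566266,  0.20678345]), np.float64(0.0012370495899818223))
tri (array([ 0.48915311, -0.41101487,  0.20177119]), np.float64(0.002370775479299912))
x [ 0.97988216 -0.19957693] y [0.19957693 0.97988216] -11.512219869402701
hinge [ 0.49467689 -0.41186355] gap [ 0.53254405 -0.29609188]
notch direct [ 0.53981063 -0.29207667] (rear-ish edge/centre) [ 0.53355487 -0.29211791]
bar end (array([0.61677193, 0.11760257, 0.24865022]), np.float64(0.002512801451084969))
```

Call:
arm_command:
  deltas:
    - [0,0,-40,0,94]
    - [0,0,-40,0,94]
    - [-33,-35,0,0,94]
    - [-33,-35,0,0,94]
    - [-33,-35,0,0,94]

```text
time_s: 0.98
position: [0.2827, 0.4753, 0.2856]
orientation: [[-0.938, 0.347, 0.0], [0.347, 0.938, 0.0], [-0.0, 0.0, -1.0]]
contact_force: [0.4, 0.2, 0.7]
finger_gap: 0.094
finger_force: 0.0
```

Call:
arm_command:
  deltas:
    - [-33,-35,0,0,94]
    - [-33,-35,0,0,94]
    - [-33,-35,0,0,94]
    - [-33,-35,0,0,94]
    - [-33,-35,0,0,94]

```text
time_s: 1.6
position: [0.3766, 0.2538, 0.2857]
orientation: [[-0.938, 0.347, 0.001], [0.347, 0.938, 0.001], [-0.0, 0.001, -1.0]]
contact_force: [1.0, -0.4, -0.6]
finger_gap: 0.0941
finger_force: 0.0
```

Call:
arm_command:
  deltas:
    - [-33,-35,0,0,94]
    - [-33,-35,0,0,94]
    - [-29,-35,0,0,94]
    - [0,0,0,0,94]
    - [0,0,0,0,94]

```text
time_s: 2.22
position: [0.4285, 0.1245, 0.2855]
orientation: [[-0.938, 0.347, -0.0], [0.347, 0.938, 0.001], [0.0, 0.001, -1.0]]
contact_force: [0.3, 0.3, 0.5]
finger_gap: 0.0939
finger_force: 0.0
```

Run:
```python
from h import *
s=bot.get_state();print(s["time_s"],s["position"],np.round(s["orientation"],3).tolist(),np.round(s["joint_pos"],1))
W=cam("wrist");cv2.imwrite("pics/w1.png",W["frame"]);print(proj(W,[[.448,.08,.14],[.448,.08,.09],[.448,.08,.118]]))
```

```text
2.225 [0.42849289 0.12445177 0.28554368] [[-0.938, 0.347, -0.0], [0.347, 0.938, 0.001], [0.0, 0.001, -1.0]] [-29.1  13.8  11.8 111.5  -3.4  55.1  53.9]
[[244.50715645 223.52235929]
 [248.41685934 210.04536657]
 [246.35306203 217.15713442]]
```

View pics/w1.png

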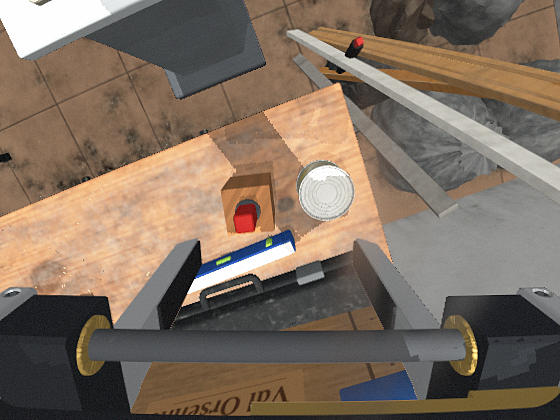

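The wrist view shows the key's red grip at (245,218) on its stand. The tin is at (326,190) and the level at (245,258), both clear of the fingers. I'll measure the grip's yaw and position.

```bash
cat > key.py <<'E'
from h import *
def keymeas(W,pr=True):
    f=W["frame"];hsv=cv2.cvtColor(f,cv2.COLOR_BGR2HSV)
    m=mask(f,(0,150,60),(6,255,255))|mask(f,(174,150,60),(180,255,255))
    c0=proj(W,[[.448,.08,.12]])[0];b=min(blobs(m,None,60),key=lambda b:np.hypot(*(np.array(b[1])-c0)))
    x,y,w,h=b[2];v=hsv[y:y+h,x:x+w,2];mm=m[y:y+h,x:x+w]>0
    th=cv2.threshold(v[mm].reshape(-1,1),0,255,cv2.THRESH_OTSU)[0]
    t=np.zeros(m.shape,np.uint8);t[y:y+h,x:x+w]=(mm&(v>th))*255
    bb=blobs(t)[0];print("red",b,"thr",th,"top",bb)
    k=max(cv2.findContours(t,cv2.RETR_EXTERNAL,cv2.CHAIN_APPROX_NONE)[0],key=cv2.contourArea).reshape(-1,2)
    P=np.array([onz(W,p,.138)[:2] for p in k],np.float32);r=cv2.minAreaRect(P*1000);print("rect mm",r)
    return bb[1]
E
python3 - <<'E'
from key import *
W=cam("wrist");u=keymeas(W);np.savez("k1.npz",u=u,**{k:W[k] for k in("K","Dd","R","t","C")})
cv2.imwrite("pics/w1c.png",cv2.resize(W["frame"][165:245,210:290],(560,560),interpolation=cv2.INTER_CUBIC))
E
```

```text
red (572, [244.6, 218.4], [233, 204, 24, 29]) thr 163.0 top (322, [243.3, 223.5], [233, 214, 21, 19])
rect mm ((448.0782775878906, 78.73455810546875), (20.417356491088867, 20.210954666137695), 77.39637756347656)
```

View pics/w1c.png

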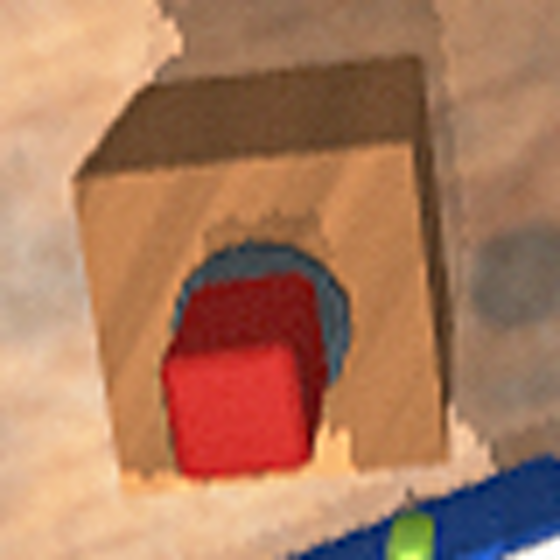

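Call:
arm_command:
  deltas:
    - [-16,-16,15,0,94]
    - [-16,-16,15,0,94]
    - [-3,-3,0,0,94]
    - [0,0,0,0,94]

```text
time_s: 2.82
position: [0.4493, 0.0799, 0.2558]
orientation: [[-0.938, 0.346, 0.0], [0.346, 0.938, 0.001], [0.0, 0.001, -1.0]]
contact_force: [-0.1, 0.3, -0.3]
finger_gap: 0.0939
finger_force: 0.0
```

Run:
```python
from key import *
W=cam("wrist");u=keymeas(W);d=dict(np.load("k1.npz"));print("top tri",tri(d,d["u"],W,u),"plane",onz(d,d["u"],.138),onz(W,u,.138))
cv2.imwrite("pics/w2.png",W["frame"])
```

```text
red (622, [274.6, 195.6], [263, 180, 24, 31]) thr 162.0 top (415, [274.8, 199.6], [264, 189, 23, 22])
rect mm ((448.40411376953125, 78.53109741210938), (20.24043083190918, 20.765235900878906), 77.10803985595703)
top tri (array([0.44857722, 0.0783786 , 0.13589269]), np.float64(7.259307183678552e-05)) plane [0.44799359 0.07886583 0.138     ] [0.44800854 0.07857719 0.138     ]
```

Call:
arm_command:
  deltas:
    - [0,-1.5,15,-0.129,94]
    - [0.8,0,25,0,94]
    - [0,0,30,0,94]
    - [0,0,30,0,94]
    - [0,0,25,0,94]

```text
time_s: 3.5
position: [0.4481, 0.0791, 0.13]
orientation: [[-0.975, 0.222, 0.001], [0.222, 0.975, 0.001], [-0.0, 0.001, -1.0]]
contact_force: [-0.1, 0.3, 0.3]
finger_gap: 0.0941
finger_force: 0.0
```

Call:
arm_command:
  deltas:
    - [0,0,15,0,94]
    - [0,0,10,0,94]
    - [0,0,5,0,94]
    - [0,0,0,0,94]
    - [0,0,0,0,94]

```text
time_s: 4.12
position: [0.4484, 0.0777, 0.1009]
orientation: [[-0.975, 0.224, 0.001], [0.224, 0.975, 0.0], [-0.001, 0.001, -1.0]]
contact_force: [0.3, 0.5, -0.0]
finger_gap: 0.094
finger_force: 0.0
```

Run:
```python
from h import *
s=bot.get_state();print(s["time_s"],s["position"],np.round(s["orientation"],3).tolist(),s["contact_force"])
W=cam("wrist");S=cam("side");T=cam("top")
cv2.imwrite("pics/g1.png",np.hstack([cv2.resize(W["frame"][150:420,140:420],(415,400)),cv2.resize(S["frame"][150:270,110:225],(385,400),interpolation=cv2.INTER_CUBIC)]))
```

```text
4.125 [0.44842749 0.07772827 0.10094451] [[-0.975, 0.224, 0.001], [0.224, 0.975, 0.0], [-0.001, 0.001, -1.0]] [ 0.3191769   0.46755433 -0.04149395]
```

View pics/g1.png

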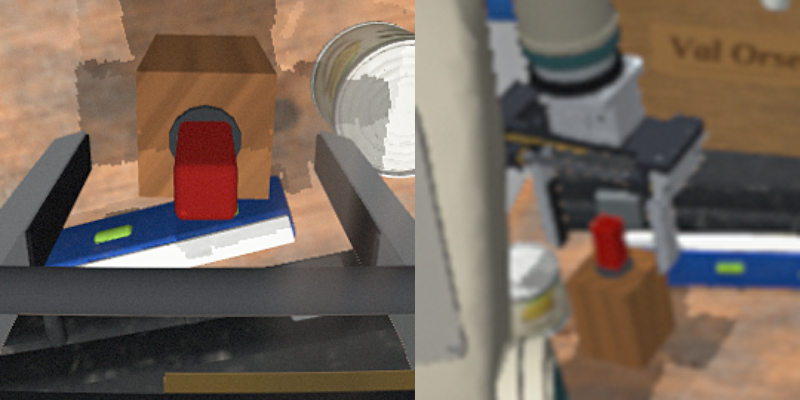

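The view shows the key centred between the fingers and square to them. Next I go down 4 mm and close.

Call:
arm_command:
  deltas:
    - [0,0.9,4,0,94]
    - [0,0,0,0,40]
    - [0,0,0,0,22]
    - [0,0,0,0,15]
    - [0,0,0,0,15]

```text
time_s: 4.9
position: [0.4483, 0.0785, 0.0965]
orientation: [[-0.975, 0.224, 0.0], [0.224, 0.975, 0.0], [-0.0, 0.0, -1.0]]
contact_force: [-0.7, -1.2, 0.9]
finger_gap: 0.0575
finger_force: 0.0
```

Call:
arm_command:
  deltas:
    - [0,0,0,0,10]
    - [0,0,0,0,10]
    - [0,0,0,0,10]
    - [0,0,0,0,10]
    - [0,0,0,0,10]

```text
time_s: 5.52
position: [0.4483, 0.0785, 0.0965]
orientation: [[-0.975, 0.224, 0.0], [0.224, 0.975, 0.0], [-0.0, 0.0, -1.0]]
contact_force: [0.1, -0.5, -0.1]
finger_gap: 0.0218
finger_force: 30.0
```

Call:
arm_command:
  deltas:
    - [0,0,-15,0,10]
    - [0,0,-30,0,10]
    - [0,0,-40,0,10]
    - [0,0,-40,0,10]
    - [0,0,-40,0,10]

```text
time_s: 6.15
position: [0.4477, 0.0783, 0.2626]
orientation: [[-0.975, 0.224, -0.001], [0.224, 0.975, -0.0], [0.001, -0.0, -1.0]]
contact_force: [0.5, 0.8, -2.1]
finger_gap: 0.0217
finger_force: 30.0
```

Call:
arm_command:
  deltas:
    - [0,0,-40,0,10]
    - [0,0,-25,0,10]
    - [-18,-30,0,0,10]
    - [-20,-35,0,0,10]
    - [-20,-35,0,0,10]

```text
time_s: 6.78
position: [0.4822, -0.0329, 0.3263]
orientation: [[-0.975, 0.223, -0.0], [0.223, 0.975, 0.0], [0.001, 0.0, -1.0]]
contact_force: [0.4, 0.1, -1.9]
finger_gap: 0.0219
finger_force: 30.0
```

Call:
arm_command:
  deltas:
    - [-20,-35,0,0,10]
    - [-20,-35,0,0,10]
    - [-20,-35,0,0,10]
    - [-20,-35,0,0,10]
    - [0,-30,0,0,10]

```text
time_s: 7.4
position: [0.5225, -0.2171, 0.3256]
orientation: [[-0.975, 0.224, -0.001], [0.224, 0.975, -0.0], [0.001, -0.0, -1.0]]
contact_force: [-0.0, -0.0, -0.3]
finger_gap: 0.0214
finger_force: 30.0
```

Run:
```python
from h import *
s=bot.get_state();print(s["time_s"],s["position"],np.round(s["orientation"],3).tolist(),s["contact_force"],s["finger_gap"])
W=cam("wrist");cv2.imwrite("pics/w3.png",W["frame"])
print(proj(W,[[.533,-.292,.2],[.494,-.411,.2],[.53,-.236,.2]]))
print(blobs(mask(W["frame"],(7,150,100),(18,255,255)),None,15)[:8])
```

```text
7.4 [ 0.52253005 -0.21710097  0.32559473] [[-0.975, 0.224, -0.001], [0.224, 0.975, -0.0], [0.001, -0.0, -1.0]] [-0.00242293 -0.03927462 -0.34176356] 0.021355335722578098
[[207.86864517 223.85458826]
 [ 87.42477788 213.06939832]
 [260.22073861 209.46828835]]
[(1403, [268.0, 376.8], [242, 364, 61, 30]), (465, [268.2, 324.0], [252, 315, 41, 16]), (90, [212.1, 222.5], [207, 219, 12, 8]), (76, [275.2, 307.3], [270, 304, 12, 9]), (54, [445.0, 398.1], [436, 383, 22, 28]), (16, [478.7, 326.6], [473, 325, 11, 3]), (15, [202.8, 220.7], [201, 219, 4, 5])]
```

View pics/w3.png

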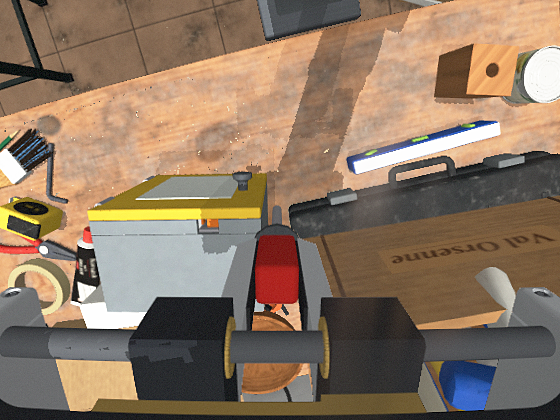

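The wrist view shows the gap in the cupboard's top edge at about (209,223), with orange visible in it, the key gripped upright, and the stand's empty hole at (492,69). I'll outline the notch numerically.

Run:
```python
from h import *
W=cam("wrist");f=W["frame"];h=cv2.cvtColor(f,cv2.COLOR_BGR2HSV)
for y in range(211,238):
    r=""
    for x in range(188,232):
        H,S,V=map(int,h[y,x]);r+= "Y" if S>110 and 20<=H<36 else "O" if S>110 and 5<=H<20 else "#" if V<70 else "d" if V<120 else "." if V<180 else "'"
    print(y,r)
# yellow/grey door line endpoints, and stand hole
d=mask(f[50:95,470:520],(0,0,0),(180,255,70));print("hole",blobs(d,None,10))
```

```text
211 YYYYYYYYYYYYYYYYYYYYYYYYYYYYYYYYYYYYYYYYYYYY
212 YYYYYYYYYYYYYYYYYYYYYYYYYYYYYYYYYYYYYYYYYYYY
213 YYYYYYYYYYYYYYYYYYYYYYYYYYYYYYYYYYYYYYYYYYYY
214 YYYYYYYYYYYYYYYYYYYYYYYYYYYYYYYYYYYYYYYYYYYY
215 YYYYYYYYYYYYYYYYYYYYYYYYYYYYYYYYYYYYYYYYYYYY
216 YYYYYYYYYYYYYYYYYYYYYYYYYYYYYYYYYYYYYYYYYYYY
217 YYYYYYYYYYYYYYYYYYYYYYYYYYYYYYYYYYYYYYYYYYYY
218 YYYYYYYYYYYYYYYYYYYYYYYYYYYYYYYYYYYYYYYYYYYY
219 YYYYYYYYYYYYYYYYYYYYYYYYYYYYYYYYYYYYYYYYYYYY
220 YYYYYYYYYYYYYYYYY''OOYYYYYYYYOOOOOOOO....ddd
221 ..............d#.''OOOOddOOOOOOOOOOOd.......
222 ''''''''''''''.#.''OOOOddOOOOOOOOOOO........
223 ''''''''''''''.#.''OOOOddOOOOOOOOOOOO.......
224 '''''''''''''''d.''OOOdddOOOOOOOOOOOO.......
225 '''''''''''''''dd'''OOdddOOOOOOOOOOOO.......
226 '''''''''''''''dd'''.ddddOOOOOOOOOOOO.......
227 ''''''''''''''.dd''.dddddOOOOOOOOOOOO.......
228 ''''''''''''''.d#'.ddddddOOOOOOOOOOOO.......
229 '''''''''''''''d#'ddddddddddddddddddd.......
230 '''''''''''''''d#dddddddd.dd.ddd...d........
231 '''''''''''''''d#d..........................
232 '''''''''''''''.#...........................
233 '''''''''''''''.dd....ddddddddddddddd.......
234 '''''''''''''''.d#####ddd#########dd#d.d....
235 ................dddddddddddddddddddddddddddd
236 ..............'.............................
237 '''''''''''''''.............................
hole []
```

Run:
```python
from h import *
W=cam("wrist");s=bot.get_state()
q=[onz(W,p,.2) for p in [(203.2,220.3),(224.5,220),(225,234.5),(204,234.7)]]
print(np.round(q,4));print([round(np.linalg.norm(q[i]-q[(i+1)%4])*1000,1) for i in range(4)])
g=np.mean(q,0);print("gap",g)
h=cv2.cvtColor(W["frame"],cv2.COLOR_BGR2HSV)
# door-back line (yellow->grey transition) along columns
pts=[]
for x in range(100,200,5):
    col=(h[:,x,1]>110)&(h[:,x,0]>=20)&(h[:,x,0]<36);ys=np.where(col[195:235])[0];pts.append(onz(W,(x,195+ys.max()+.5),.2)[:2])
v=cv2.fitLine(np.float32(pts)*1000,cv2.DIST_HUBER,0,.01,.01).ravel();yv=v[:2]*np.sign(v[1]);xv=np.array([yv[1],-yv[0]]);print("door back line y axis",yv,v[2:],"x",xv)
off=(g[:2]*1000-v[2:])@xv;print("gap ahead of door back mm",off)
gap=g[:2]*1000+(8-off)*xv;print("gap est",gap)
d=gap/1000-s["position"][:2];O=s["orientation"];print("tool delta mm",(np.array(O).T[:2,:2]@d)*1000)
T=cam("top");print("top view same",[onz(T,p,.2)[:2].round(4) for p in blobs(mask(T["frame"],(7,150,120),(18,255,255)),(295,195,320,215),2)[:1] for p in [p[1]]])
```

```text
[[ 0.5256 -0.2988  0.2   ]
 [ 0.5303 -0.2775  0.2   ]
 [ 0.5456 -0.2813  0.2   ]
 [ 0.5409 -0.3027  0.2   ]]
[np.float64(21.9), np.float64(15.9), np.float64(21.9), np.float64(15.8)]
gap [ 0.53560443 -0.29007236  0.2       ]
door back line y axis [0.20158775 0.97947043] [ 511.2396  -368.38882] x [ 0.97947043 -0.20158775]
gap ahead of door back mm 8.07699720710343
gap est [ 535.52901401 -290.05683719]
tool delta mm [-30.56115505 -67.7474971 ]
top view same []
```

Call:
arm_command:
  deltas:
    - [-15,-34,0,0,10]
    - [-15.5,-33.5,0,0,10]
    - [0,0,0,0,10]
    - [0,0,0,0,10]

```text
time_s: 8.1
position: [0.5373, -0.2859, 0.3261]
orientation: [[-0.975, 0.222, -0.0], [0.222, 0.975, 0.002], [0.001, 0.002, -1.0]]
contact_force: [0.7, 0.4, -1.3]
finger_gap: 0.0222
finger_force: 30.0
```

Run:
```python
from h import *
s=bot.get_state();p=np.array(s["position"]);print(p,"tool delta",(np.array(s["orientation"]).T[:2,:2]@(np.array([.5355,-.2901])-p[:2]))*1000)
W=cam("wrist");S=cam("side");T=cam("top")
tip=np.array([p[0],p[1],p[2]-.0935]);print("tip exp px side/top",proj(S,[tip])[0],proj(T,[tip])[0],proj(T,[tip+[0,0,.135]])[0])
cv2.imwrite("pics/g2.png",np.hstack([cv2.resize(W["frame"][150:350,180:380],(400,400)),cv2.resize(S["frame"][120:220,260:360],(400,400),interpolation=cv2.INTER_CUBIC)]))
```

```text
[ 0.53731541 -0.28593406  0.3260751 ] tool delta [ 0.84599555 -4.46486471]
tip exp px side/top [299.87881462 176.82434864] [303.94337636 200.24382754] [306.8479962  189.77763147]
```

View pics/g2.png

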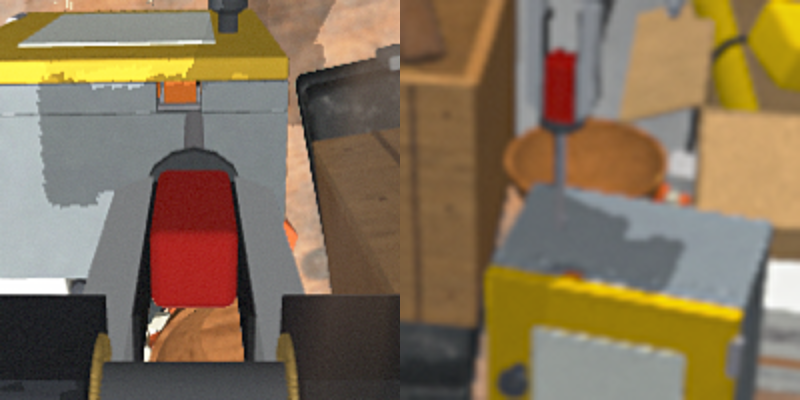

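The wrist view shows the rod's tip at about (276,206), just behind the notch in the image. The side view has the tip at (299.7,175.5), within about 1.3 px of where I expected it.

Call:
arm_command:
  deltas:
    - [0.8,-4.5,0,0,10]
    - [0,0,10,0,10]
    - [0,0,9,0,10]
    - [0,0,0,0,10]
    - [0,0,0,0,10]

```text
time_s: 8.88
position: [0.5351, -0.2924, 0.3074]
orientation: [[-0.975, 0.224, -0.0], [0.224, 0.975, 0.0], [0.0, 0.0, -1.0]]
contact_force: [0.7, -0.2, -1.4]
finger_gap: 0.0218
finger_force: 30.0
```

Run:
```python
from h import *
s=bot.get_state();p=np.array(s["position"]);O=np.array(s["orientation"]);print(s["contact_force"],p,"tool delta",(O.T[:2,:2]@(np.array([.5355,-.2901])-p[:2]))*1000)
W=cam("wrist");tip=p+.0935*O[:,2];print("tip",tip,proj(W,[tip])[0],"gap",proj(W,[[.5355,-.2901,.2]])[0])
h=cv2.cvtColor(W["frame"],cv2.COLOR_BGR2HSV);cx,cy=proj(W,[tip])[0].astype(int)
for y in range(cy-16,cy+22):
    r=""
    for x in range(cx-18,cx+20):
        H,S,V=map(int,h[y,x]);r+= "Y" if S>110 and 20<=H<36 else "O" if S>110 and 5<=H<20 else "#" if V<70 else "d" if V<110 else ":" if V<135 else "." if V<160 else "'"
    print(y,r)
print(cx-18)
```

```text
[ 0.66263306 -0.21729819 -1.41595929] [ 0.53514866 -0.29243566  0.30736929] tool delta [0.18064861 2.35501851]
tip [ 0.5351372  -0.29243237  0.21386929] [276.77610133 207.52693709] gap [279.27215485 203.14797637]
191 YYYYYYYYYYYYYYYYYYYYYYYYYYYYYYYYYYYYYY
192 YYYYYYYYYYYYYYYYYYYYYYYYYYYYYYYYYYYYYY
193 YYYYYYYYYYYYYYYYYYYYYYYYYYYYYYYYYYYYYY
194 YYYYYYYYYYYYYYYYYYYYYYYYYYYYYYYYYYYYYY
195 YYYYYYYYYYYOOOOOOOOYYOOOOOOYYOYYYYYYYY
196 ddddddOOd:OOOOOOOOOOOOOOOOO#OOddddd:::
197 :::::.dOd:OOOOOOOOOOOOOOOOOddO:::::...
198 :::::.dO:.OOOOOOOOOOOOOOOOO'.O:::::...
199 :.....dO.'OOOOOOOOOOOOOOOOO''O:::::...
200 ......dO:'OOOOOOOOOOOOOOOOO''O::......
201 ......dO:'OOOOOOOOOOOOOOOOO'.O........
202 .....'dO.'OOOOOOOOOOOOOOOOO'.O:.......
203 ......dO.'OOOOOOOOOOOOOOOOO''::.......
204 ......d:''OOOOOOOOOOOOOOOOO'.::.......
205 ......d:.'OOOOOOOO:OOOOOOOO'.::.......
206 ......d:..OOOOOO:dd:d:OOOOO::d:.......
207 ......dddddddddddddddddddddddd:.......
208 ......dd::::d:dddddddddd:::::d:.......
209 ......::.......dddddddd:......:.......
210 ......::.:...::dddddddd::::::::.......
211 ...:.':#######dddddddddd###d##:.::::::
212 :::::'dddddddddddddddddddddddddddddddd
213 ::::::::......dddddddddd..:....:......
214 ..............dddddddddd..............
215 ...:..........dddddddddd.:...:...:....
216 ..............dddddddddd..............
217 .......:...:..dddddddddd.....:........
218 ..............dddddddddd..:...........
219 ..............dddddddddd..............
220 ...:..........dddddddddd........:.....
221 ..............dddddddddd......:.......
222 ..::...:.:.:..dddddddddd.......:......
223 ..............dddd##dddd:............:
224 .....:...::::d##########:::.:...:...:.
225 :......::ddd###############dd::.......
226 ......:##########d#dd#########d:.....:
227 :...::d#####ddddddddddddd######d:.....
228 ...:d####dddddddddddd#ddd#dddd###d:...
258
```

The notch in this view spans columns 264 to 287 and rows 195 to 211. Its centre lies under the rod's tip within about 1 mm, so I go down.

Call:
arm_command:
  deltas:
    - [0,0,8,0,10]
    - [0,0,10,0,10]
    - [0,0,4,0,10]
    - [0,0,0,0,10]

```text
time_s: 9.43
position: [0.5348, -0.2923, 0.2849]
orientation: [[-0.975, 0.224, -0.001], [0.224, 0.975, 0.0], [0.001, 0.0, -1.0]]
contact_force: [0.5, 0.1, -0.6]
finger_gap: 0.0218
finger_force: 30.0
```

Call:
arm_command:
  deltas:
    - [0,0,8,0,10]
    - [0,0,8,0,10]
    - [0,0,5,0,10]
    - [0,0,0,0,10]
    - [0,0,0,0,10]

```text
time_s: 10.05
position: [0.5352, -0.2925, 0.2646]
orientation: [[-0.975, 0.224, 0.0], [0.224, 0.975, -0.0], [-0.0, -0.0, -1.0]]
contact_force: [0.9, -0.2, -2.3]
finger_gap: 0.022
finger_force: 30.0
```

Call:
arm_command:
  deltas:
    - [0,0,2,0,10]
    - [0,0,2,0,10]
    - [0,0,2,0,10]
    - [0,0,0,0,10]
    - [0,0,0,0,10]

```text
time_s: 10.68
position: [0.5351, -0.2924, 0.2585]
orientation: [[-0.975, 0.224, 0.0], [0.224, 0.975, 0.0], [-0.0, 0.0, -1.0]]
contact_force: [-0.8, 0.8, -0.9]
finger_gap: 0.0221
finger_force: 30.0
```

Call:
arm_command:
  deltas:
    - [0,0,2,0,10]
    - [0,0,2,0,10]
    - [0,0,0,0,10]
    - [0,0,0,0,10]

```text
time_s: 11.18
position: [0.5351, -0.2924, 0.2545]
orientation: [[-0.975, 0.224, 0.0], [0.224, 0.975, -0.0], [-0.0, 0.0, -1.0]]
contact_force: [0.4, -0.0, 0.4]
finger_gap: 0.0217
finger_force: 30.0
```

Call:
arm_command:
  deltas:
    - [0,0,1.5,0,10]
    - [0,0,1.5,0,10]
    - [0,0,0,0,10]

```text
time_s: 11.55
position: [0.5351, -0.2924, 0.2514]
orientation: [[-0.975, 0.224, -0.0], [0.224, 0.975, -0.0], [-0.0, -0.0, -1.0]]
contact_force: [-0.7, 1.0, 0.7]
finger_gap: 0.0219
finger_force: 30.0
```

Call:
arm_command:
  deltas:
    - [0,0,1,0,10]
    - [0,0,0,0,10]
    - [0,0,0,0,10]

```text
time_s: 11.92
position: [0.5351, -0.2924, 0.2505]
orientation: [[-0.975, 0.224, 0.0], [0.224, 0.975, -0.0], [-0.0, 0.0, -1.0]]
contact_force: [0.1, 0.2, 0.7]
finger_gap: 0.022
finger_force: 30.0
```

Call:
arm_command:
  deltas:
    - [0,0,1,0,10]
    - [0,0,0,0,10]
    - [0,0,0,0,10]

```text
time_s: 12.3
position: [0.5351, -0.2924, 0.2495]
orientation: [[-0.975, 0.224, 0.0], [0.224, 0.975, -0.0], [-0.0, 0.0, -1.0]]
contact_force: [0.2, -0.8, 1.6]
finger_gap: 0.0216
finger_force: 30.0
```

Call:
arm_command:
  deltas:
    - [0,0,1,0,10]
    - [0,0,0,0,10]
    - [0,0,0,0,10]

```text
time_s: 12.68
position: [0.5351, -0.2924, 0.2485]
orientation: [[-0.975, 0.224, 0.0], [0.224, 0.975, -0.0], [-0.0, -0.0, -1.0]]
contact_force: [0.5, -0.5, 1.6]
finger_gap: 0.0222
finger_force: 30.0
```

Call:
arm_command:
  deltas:
    - [0,0,1,0,10]
    - [0,0,0,0,10]
    - [0,0,0,0,10]

```text
time_s: 13.05
position: [0.5352, -0.2924, 0.2475]
orientation: [[-0.975, 0.224, 0.0], [0.224, 0.975, 0.0], [-0.0, 0.0, -1.0]]
contact_force: [0.6, 1.0, 0.8]
finger_gap: 0.0218
finger_force: 30.0
```

Call:
arm_command:
  deltas:
    - [0,0,0.8,0,10]
    - [0,0,0,0,10]
    - [0,0,0,0,10]

```text
time_s: 13.42
position: [0.5351, -0.2924, 0.2467]
orientation: [[-0.975, 0.224, 0.0], [0.224, 0.975, 0.0], [-0.0, 0.0, -1.0]]
contact_force: [-0.4, -0.1, 1.7]
finger_gap: 0.0217
finger_force: 30.0
```

Call:
arm_command:
  deltas:
    - [0,0,0.8,0,10]
    - [0,0,0,0,10]
    - [0,0,0,0,10]

```text
time_s: 13.8
position: [0.5351, -0.2924, 0.2458]
orientation: [[-0.975, 0.224, -0.0], [0.224, 0.975, -0.0], [0.0, -0.0, -1.0]]
contact_force: [1.1, 0.6, 1.3]
finger_gap: 0.0221
finger_force: 30.0
```

Call:
arm_command:
  deltas:
    - [0,0,0.8,0,10]
    - [0,0,0,0,10]
    - [0,0,0,0,10]

```text
time_s: 14.18
position: [0.5351, -0.2924, 0.245]
orientation: [[-0.975, 0.224, -0.0], [0.224, 0.975, 0.0], [0.0, 0.0, -1.0]]
contact_force: [-0.2, 0.4, 0.9]
finger_gap: 0.0215
finger_force: 30.0
```

Call:
arm_command:
  deltas:
    - [0,0,0.8,0,10]
    - [0,0,0,0,10]
    - [0,0,0,0,10]

```text
time_s: 14.55
position: [0.5351, -0.2924, 0.2443]
orientation: [[-0.975, 0.224, 0.0], [0.224, 0.975, 0.0], [-0.0, 0.0, -1.0]]
contact_force: [-0.0, 0.5, 1.9]
finger_gap: 0.0215
finger_force: 30.0
```

Call:
arm_command:
  deltas:
    - [0,0,0.8,0,10]
    - [0,0,0,0,10]
    - [0,0,0,0,10]

```text
time_s: 14.92
position: [0.5351, -0.2924, 0.2435]
orientation: [[-0.975, 0.224, -0.0], [0.224, 0.975, -0.0], [0.0, -0.0, -1.0]]
contact_force: [0.5, -0.1, 2.7]
finger_gap: 0.0218
finger_force: 30.0
```

Call:
arm_command:
  deltas:
    - [0,0,0.8,0,10]
    - [0,0,0,0,10]
    - [0,0,0,0,10]

```text
time_s: 15.3
position: [0.5351, -0.2925, 0.2427]
orientation: [[-0.975, 0.224, -0.0], [0.224, 0.975, -0.0], [-0.0, -0.0, -1.0]]
contact_force: [-0.7, 0.2, 1.9]
finger_gap: 0.022
finger_force: 30.0
```

Call:
arm_command:
  deltas:
    - [0,0,0.8,0,10]
    - [0,0,0,0,10]
    - [0,0,0,0,10]

```text
time_s: 15.68
position: [0.5351, -0.2925, 0.2419]
orientation: [[-0.975, 0.224, 0.0], [0.224, 0.975, -0.0], [-0.0, -0.0, -1.0]]
contact_force: [0.2, -0.2, 3.4]
finger_gap: 0.0219
finger_force: 30.0
```

Call:
arm_command:
  deltas:
    - [0,0,0,0,10]

```text
time_s: 15.8
position: [0.5351, -0.2924, 0.2419]
orientation: [[-0.975, 0.224, 0.0], [0.224, 0.975, -0.0], [-0.0, -0.0, -1.0]]
contact_force: [0.1, 0.1, 2.4]
finger_gap: 0.0218
finger_force: 30.0
```

Call:
arm_command:
  deltas:
    - [0,0,0.7,0,10]
    - [0,0,0,0,10]
    - [0,0,0,0,10]

```text
time_s: 16.18
position: [0.5351, -0.2924, 0.2414]
orientation: [[-0.975, 0.224, 0.0], [0.224, 0.975, -0.0], [-0.0, 0.0, -1.0]]
contact_force: [0.4, -0.3, 5.8]
finger_gap: 0.0219
finger_force: 30.0
```

The force jumped to about 7 N net, so the hook has met its stop. I ease off 1 mm and draw the door gently.

Call:
arm_command:
  deltas:
    - [0,0,-1.0,0,10]
    - [3,0,0,0,10]
    - [3,0,0,0,10]
    - [0,0,0,0,10]

```text
time_s: 16.68
position: [0.5288, -0.2907, 0.242]
orientation: [[-0.975, 0.224, -0.001], [0.224, 0.975, 0.001], [0.001, 0.001, -1.0]]
contact_force: [-0.1, 1.2, 2.9]
finger_gap: 0.022
finger_force: 30.0
```

Call:
arm_command:
  deltas:
    - [3,0,0,0,10]
    - [3,0,0,0,10]
    - [0,0,0,0,10]

```text
time_s: 17.05
position: [0.5228, -0.2896, 0.2421]
orientation: [[-0.975, 0.224, -0.001], [0.224, 0.975, 0.0], [0.001, 0.0, -1.0]]
contact_force: [0.3, 1.0, 2.0]
finger_gap: 0.0222
finger_force: 30.0
```

Call:
arm_command:
  deltas:
    - [4,-0.2,0,0,10]
    - [4,-0.2,0,0,10]
    - [5,-0.3,0,0,10]
    - [0,0,0,0,10]

```text
time_s: 17.55
position: [0.5096, -0.2877, 0.2422]
orientation: [[-0.974, 0.224, -0.001], [0.224, 0.974, 0.0], [0.001, -0.0, -1.0]]
contact_force: [-0.5, 0.4, 1.5]
finger_gap: 0.0216
finger_force: 30.0
```

Call:
arm_command:
  deltas:
    - [5,-0.8,0,0,10]
    - [5,-1,0,0,10]
    - [5,-1.1,0,0,10]
    - [5.5,-1.4,0,0,10]
    - [0,0,0,0,10]

```text
time_s: 18.18
position: [0.4887, -0.2872, 0.2422]
orientation: [[-0.974, 0.225, -0.001], [0.225, 0.974, 0.0], [0.001, 0.0, -1.0]]
contact_force: [-0.7, 1.1, 2.7]
finger_gap: 0.0219
finger_force: 30.0
```

Run:
```python
from h import *
s=bot.get_state();p=np.array(s["position"]);h=np.array([.497,-.408]);x=np.array([.9795,-.2016]);y=np.array([.2016,.9795]);d=(p[:2]-h)*1000;print(p,"cup frame",d@x,d@y)
T=cam("top");f=T["frame"];m=mask(f,(22,150,120),(34,255,255));k=np.zeros_like(m);k[170:260,270:370]=m[170:260,270:370]
c=max(cv2.findContours(k,cv2.RETR_EXTERNAL,cv2.CHAIN_APPROX_NONE)[0],key=cv2.contourArea);r=[onz(T,q,.2)[:2]*1000 for q in c.reshape(-1,2)]
print("door",cv2.minAreaRect(np.float32(r)))
```

```text
[ 0.48866183 -0.2872045   0.24215328] cup frame -32.519609552731204 116.6382154191031
door ((495.80340576171875, -406.96197509765625), (7.692984104156494, 10.42379093170166), 89.56832885742188)
```

Call:
arm_command:
  deltas:
    - [5,-1.7,0,0,10]
    - [5,-1.9,0,0,10]
    - [5,-2.1,0,0,10]
    - [5,-2.3,0,0,10]
    - [0,0,0,0,10]

```text
time_s: 18.85
position: [0.4674, -0.2906, 0.2421]
orientation: [[-0.974, 0.225, -0.001], [0.225, 0.974, 0.0], [0.001, -0.0, -1.0]]
contact_force: [-0.4, 0.7, 1.9]
finger_gap: 0.0216
finger_force: 30.0
```

Call:
arm_command:
  deltas:
    - [4.5,-2.5,0,0,10]
    - [4.5,-2.7,0,0,10]
    - [4.5,-2.9,0,0,10]
    - [4.5,-3,0,0,10]
    - [0,0,0,0,10]

```text
time_s: 19.48
position: [0.4475, -0.2977, 0.2422]
orientation: [[-0.974, 0.225, -0.001], [0.225, 0.974, -0.0], [0.001, -0.0, -1.0]]
contact_force: [-0.9, 0.6, 2.5]
finger_gap: 0.0219
finger_force: 30.0
```

Call:
arm_command:
  deltas:
    - [4,-3.3,0,0,10]
    - [4,-3.4,0,0,10]
    - [4,-3.6,0,0,10]
    - [4,-3.8,0,0,10]
    - [0,0,0,0,10]

```text
time_s: 20.1
position: [0.4288, -0.308, 0.2422]
orientation: [[-0.974, 0.225, -0.001], [0.225, 0.974, -0.0], [0.001, -0.0, -1.0]]
contact_force: [-0.1, 0.6, 2.8]
finger_gap: 0.022
finger_force: 30.0
```

Run:
```python
from h import *
s=bot.get_state();p=np.array(s["position"]);h=np.array([.497,-.408]);x=np.array([.9795,-.2016]);y=np.array([.2016,.9795]);d=(p[:2]-h)*1000;print(p,"cup frame",d@x,d@y)
T,S=cam("top"),cam("side")
cv2.imwrite("pics/d1.png",np.hstack([cv2.resize(T["frame"][150:270,265:385],(400,400),interpolation=cv2.INTER_CUBIC),cv2.resize(S["frame"][140:270,250:380],(400,400),interpolation=cv2.INTER_CUBIC)]))
```

```text
[ 0.42878514 -0.30796236  0.24216945] cup frame -86.98404408021868 84.23474981991365
```

View pics/d1.png

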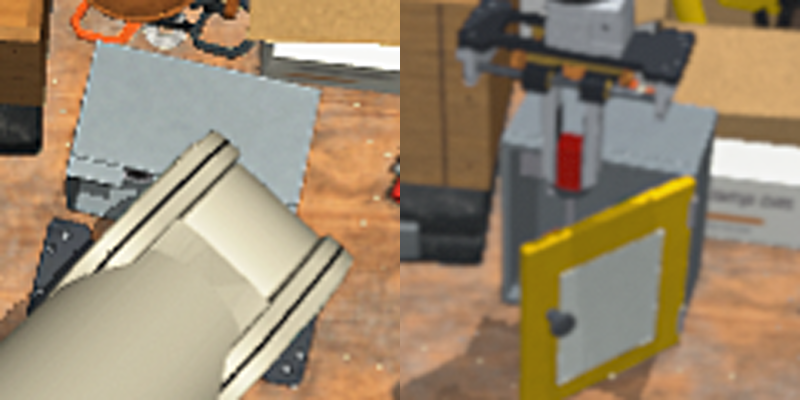

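The side view shows the door standing open about 50° with the rod behind it. I push on to about 65°.

Call:
arm_command:
  deltas:
    - [3.5,-4,0,0,10]
    - [3.3,-4.1,0,0,10]
    - [3.1,-4.2,0,0,10]
    - [3,-4.2,0,0,10]
    - [0,0,0,0,10]

```text
time_s: 20.82
position: [0.4126, -0.3212, 0.2422]
orientation: [[-0.974, 0.225, -0.001], [0.225, 0.974, -0.0], [0.0, -0.0, -1.0]]
contact_force: [-0.3, -0.5, 2.8]
finger_gap: 0.0221
finger_force: 30.0
```

Call:
arm_command:
  deltas:
    - [2.8,-4.5,0,0,10]
    - [2.6,-4.6,0,0,10]
    - [0,0,0,0,10]
    - [0,0,0,0,10]

```text
time_s: 21.32
position: [0.4058, -0.3284, 0.2422]
orientation: [[-0.975, 0.224, -0.0], [0.224, 0.975, -0.0], [0.0, -0.0, -1.0]]
contact_force: [0.4, 0.3, 2.6]
finger_gap: 0.0217
finger_force: 30.0
```

Call:
arm_command:
  deltas:
    - [-1.3,-0.7,0,0,10]
    - [0,0,-4,0,10]
    - [0,0,-15,0,10]
    - [0,0,-25,0,10]
    - [0,0,-35,0,10]

```text
time_s: 21.95
position: [0.407, -0.3288, 0.322]
orientation: [[-0.975, 0.224, -0.001], [0.224, 0.975, 0.001], [0.001, 0.0, -1.0]]
contact_force: [0.9, -0.2, -0.9]
finger_gap: 0.0218
finger_force: 30.0
```

Run:
```python
from h import *
s=bot.get_state();print(s["position"],s["contact_force"],np.round(s["orientation"],3).tolist())
S=cam("side");f=S["frame"];m=mask(f,(20,140,80),(34,255,255));k=np.zeros_like(m);k[140:300,250:380]=m[140:300,250:380]
c=max(cv2.findContours(k,cv2.RETR_EXTERNAL,cv2.CHAIN_APPROX_NONE)[0],key=cv2.contourArea).reshape(-1,2)
# top edge: upper end points of door
L=c[c[:,0]<=c[:,0].min()+3];R=c[c[:,0]>=c[:,0].max()-3];l,r=L[L[:,1].argmin()],R[R[:,1].argmin()]
a,b=onz(S,l,.2),onz(S,r,.2);v=(a-b)[:2];print(l,r,a,b,np.linalg.norm(v),"door angle",np.degrees(np.arctan2(v[1],v[0]))-78.4)
```

```text
[ 0.40699286 -0.32884229  0.32201926] [ 0.87503546 -0.19420261 -0.91895027] [[-0.975, 0.224, -0.001], [0.224, 0.975, 0.001], [0.001, 0.0, -1.0]]
[302 226] [342 197] [ 0.36766524 -0.30377383  0.2       ] [ 0.49897032 -0.4036193   0.2       ] 0.16495496418521646 door angle 64.35034361619378
```

The door stands at about 64° and the rod is clear. I take the key back to the stand.

Call:
arm_command:
  deltas:
    - [4,24,0,0,10]
    - [4,34,0,0,10]
    - [4,34,0,0,10]
    - [4,34,0,0,10]
    - [4,34,0,0,10]

```text
time_s: 22.62
position: [0.4239, -0.1677, 0.3218]
orientation: [[-0.975, 0.224, 0.001], [0.224, 0.975, -0.0], [-0.002, 0.0, -1.0]]
contact_force: [0.9, 0.7, -0.6]
finger_gap: 0.0217
finger_force: 30.0
```

Call:
arm_command:
  deltas:
    - [4,34,0,0,10]
    - [4,34,0,0,10]
    - [4,34,0,0,10]
    - [4,34,0,0,10]
    - [4,34,0,0,10]

```text
time_s: 23.25
position: [0.4424, 0.0026, 0.3219]
orientation: [[-0.975, 0.224, 0.002], [0.224, 0.975, 0.0], [-0.001, 0.001, -1.0]]
contact_force: [0.2, 0.8, -1.5]
finger_gap: 0.0219
finger_force: 30.0
```

Call:
arm_command:
  deltas:
    - [4,34,0,0,10]
    - [4,34,0,0,10]
    - [3,8,0,0,10]
    - [0,0,0,0,10]
    - [0,0,0,0,10]

```text
time_s: 23.88
position: [0.4483, 0.0764, 0.3213]
orientation: [[-0.974, 0.226, 0.0], [0.226, 0.974, -0.001], [-0.0, -0.001, -1.0]]
contact_force: [0.4, -0.2, -1.0]
finger_gap: 0.0219
finger_force: 30.0
```

Call:
arm_command:
  deltas:
    - [0.5,2,15,0,10]
    - [0,0,25,0,10]
    - [0,0,30,0,10]
    - [0,0,30,0,10]
    - [0,0,15,0,10]

```text
time_s: 24.5
position: [0.4476, 0.0783, 0.2049]
orientation: [[-0.974, 0.226, -0.002], [0.226, 0.974, -0.001], [0.002, -0.001, -1.0]]
contact_force: [-1.0, -0.2, -1.7]
finger_gap: 0.022
finger_force: 30.0
```

Call:
arm_command:
  deltas:
    - [0,0,5,0,10]
    - [0,0,0,0,10]
    - [0,0,0,0,10]

```text
time_s: 24.88
position: [0.4489, 0.0798, 0.2019]
orientation: [[-0.974, 0.224, 0.001], [0.224, 0.975, 0.0], [-0.001, 0.001, -1.0]]
contact_force: [0.2, 0.6, -0.9]
finger_gap: 0.0219
finger_force: 30.0
```

Run:
```python
from h import *
s=bot.get_state();p=np.array(s["position"]);O=np.array(s["orientation"]);print(s["contact_force"],p,O.round(3).tolist())
W=cam("wrist");cx,cy=proj(W,[p+.0935*O[:,2]])[0].astype(int);h=cv2.cvtColor(W["frame"],cv2.COLOR_BGR2HSV);print("tip px",cx,cy)
for y in range(cy-30,cy+16):
    r=""
    for x in range(cx-34,cx+36):
        H,S,V=map(int,h[y,x]);r+= "#" if V<70 else "s" if S<80 else "d" if V<120 else "."
    print(y,r)
```

```text
[ 0.15133502  0.63078076 -0.92087345] [0.44888719 0.07983776 0.20188539] [[-0.974, 0.224, 0.001], [0.224, 0.975, 0.0], [-0.001, 0.001, -1.0]]
tip px 276 207
177 ......................................................................
178 ......................................................................
179 ......................................................................
180 .s....................................................................
181 ss....................................................................
182 ss....................................................................
183 ss....................................................................
184 ss....................................................................
185 ss....................................................................
186 ss....................................................................
187 ss....................................................................
188 ss....................................................................
189 ss.....................................
[... 1806 characters left out ...]
.........................
214 ..............................ssssssssss..............................
215 ..............................ssssssssss..............................
216 ..............................ssssssssss..............................
217 ..............................ssssssssss...........................s.s
218 ..............................ssssssssss........................sssss.
219 ..............................ssssssssss........................ssssss
220 ..............................ssssssssss........................ssssss
221 ..............................ssssssssss........................ssssss
222 ..............................ssssssssss........................ssss..
```

Call:
arm_command:
  deltas:
    - [0.3,-1.4,0,0,10]
    - [0,0,6,0,10]
    - [0,0,10,0,10]
    - [0,0,10,0,10]
    - [0,0,0,0,10]

```text
time_s: 25.55
position: [0.4468, 0.0785, 0.1741]
orientation: [[-0.975, 0.224, -0.002], [0.224, 0.975, -0.001], [0.002, -0.001, -1.0]]
contact_force: [-0.3, -0.9, -1.3]
finger_gap: 0.0222
finger_force: 30.0
```

Call:
arm_command:
  deltas:
    - [0,0,15,0,10]
    - [0,0,20,0,10]
    - [0,0,15,0,10]
    - [0,0,8,0,10]
    - [0,0,0,0,10]

```text
time_s: 26.18
position: [0.4475, 0.0786, 0.1169]
orientation: [[-0.975, 0.224, -0.001], [0.224, 0.975, -0.0], [0.001, -0.0, -1.0]]
contact_force: [0.5, 0.4, -1.2]
finger_gap: 0.0219
finger_force: 30.0
```

Call:
arm_command:
  deltas:
    - [-0.8,0,8,0,10]
    - [0,0,7,0,10]
    - [0,0,4,0,10]
    - [0,0,0,0,10]
    - [0,0,0,0,10]

```text
time_s: 26.8
position: [0.4486, 0.0785, 0.0982]
orientation: [[-0.975, 0.224, 0.0], [0.224, 0.975, 0.0], [-0.0, 0.0, -1.0]]
contact_force: [0.1, -0.3, -0.9]
finger_gap: 0.022
finger_force: 30.0
```

Call:
arm_command:
  deltas:
    - [0,0,1,0,10]
    - [0,0,0,0,10]
    - [0,0,0,0,10]

```text
time_s: 27.18
position: [0.4485, 0.0785, 0.0972]
orientation: [[-0.975, 0.224, 0.0], [0.224, 0.975, 0.0], [-0.0, 0.0, -1.0]]
contact_force: [0.4, 0.0, -1.4]
finger_gap: 0.0217
finger_force: 30.0
```

Call:
arm_command:
  deltas:
    - [0,0,0.7,0,10]
    - [0,0,0,0,10]
    - [0,0,0,0,30]
    - [0,0,0,0,60]
    - [0,0,0,0,70]

```text
time_s: 27.8
position: [0.4485, 0.0785, 0.0965]
orientation: [[-0.975, 0.224, 0.0], [0.224, 0.975, 0.0], [-0.0, 0.0, -1.0]]
contact_force: [-0.3, -0.1, -0.8]
finger_gap: 0.0466
finger_force: 0.0
```

Call:
arm_command:
  deltas:
    - [0,0,0,0,70]
    - [0,0,0,0,70]
    - [0,0,-15,0,70]
    - [0,0,-30,0,70]
    - [0,0,-40,0,70]

```text
time_s: 28.42
position: [0.4477, 0.0784, 0.1818]
orientation: [[-0.975, 0.224, -0.002], [0.224, 0.975, -0.001], [0.002, -0.001, -1.0]]
contact_force: [1.1, 0.3, 0.4]
finger_gap: 0.07
finger_force: 0.0
```

Call:
arm_command:
  deltas:
    - [0,0,-40,0,70]
    - [0,0,-30,0,70]
    - [0,0,0,0,70]
    - [0,0,0,0,70]
    - [0,0,0,0,70]

```text
time_s: 29.05
position: [0.4476, 0.0783, 0.2503]
orientation: [[-0.975, 0.224, -0.003], [0.224, 0.975, -0.001], [0.002, -0.001, -1.0]]
contact_force: [0.2, -0.1, 0.3]
finger_gap: 0.0701
finger_force: 0.0
```

Run:
```python
from key import *
s=bot.get_state();print(s["time_s"],s["position"],s["contact_force"],s["finger_gap"],np.abs(s["qd"]).max())
W=cam("wrist");keymeas(W)
S=cam("side");m=mask(S["frame"],(0,150,60),(6,255,255))|mask(S["frame"],(174,150,60),(180,255,255));print(blobs(m,(150,200,200,245))[:1],"was [167.4,221.6] 11x17")
```

```text
29.05 [0.44756247 0.07833752 0.25025426] [ 0.17158392 -0.10473243  0.25523546] 0.07008664227561145 0.26491408795318633
red (656, [277.0, 198.7], [266, 184, 23, 30]) thr 163.0 top (428, [277.0, 202.8], [267, 193, 21, 21])
rect mm ((448.4314880371094, 78.19007873535156), (19.32741928100586, 19.910140991210938), 77.14744567871094)
[(135, [167.5, 222.1], [162, 214, 12, 17])] was [167.4,221.6] 11x17
```

The key is back at its first place and height, released and upright, and the door was measured at 64° after the rod left it.

```bash
python3 -c "
from rig import bot
print(bot.sign_off())"
```

```text
the job is handed in; nothing more can be done
None
```

The job is handed in: the latch was released gently, the door stands open at about 64°, and the key is back down in its stand and let go; sign-off returned no verdict.

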